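Roll the stand pillar into its V-cradle

TASK

The pillar of a microscope stand lies loose on the bench. Push it by its side so that it rolls across the bench and up into the groove of the low dark steel V-cradle, where it should come to rest along the groove with both its ends sticking out beyond the cradle. Do not lift the pillar off its support, and leave the bottle, the eyepiece and the slide box where they stand.

Things in the scene. Friction and masses are not known exactly. Their poses are not given: they have to be found in the camera images.
- pillar: steel tube, outside diameter 40 mm, 180 mm long, about 0.4 kg, lying on its side on the bench, with two thin dark rings round it. Origin: its centre (20 mm above the bench). Its x axis runs along it; y and z turn as it rolls. Starts on either side of the cradle, 0.15 to 0.20 m from the groove, up to 0.22 rad askew to it and about 30 mm along it. It rolls easily: a brisk push sends it some cm on.
- cradle: low dark steel cradle fixed to the bench, 110 mm along its groove (x axis), 120 mm across (y axis). Origin: on the bench under the middle of the groove. Both sides alike: a ramp climbs from the bench at y = 60 mm to a crest 9.6 mm high at y = 14 mm, then a 30 degree flank falls to the groove bottom, 1.5 mm high at y = 0. The seated pillar has its centre at y = 0, 24.6 mm above the bench; 29.6 mm on the crest.
- oil_bottle: bystander: small brown capped bottle, 38 mm diameter, 85 mm tall, standing on the other side of the cradle from the pillar. Origin: centre of its underside.
- eyepiece: bystander: black microscope eyepiece standing upright, 34 mm diameter, 56 mm tall, at the far side of the bench. Origin: centre of its underside.
- slide_box: bystander: grey flat slide box, 85 x 170 x 32 mm, at the far side of the bench. Origin: centre of its underside, x across its short side.
Mind the look-alikes: they are no part of the job. Of the things that look like the pillar, the largest one is meant.

How it is judged:
On the way:
1. the pillar has rolled about its own length axis by a quarter turn or so (angle between pillar's own z axis and vertical above 1.2 rad), for 0.05 s.
At the end, for the whole second after the job is handed in: pillar at rest in the groove: centre within 4 mm of its middle line, 21 to 27.5 mm above the bench, within 0.08 rad of the groove's direction and 34 mm of the cradle's middle along it (both ends stick out); each bystander within 15 mm of where it stood (y of pillar in the frame of cradle between -0.004 and 0.004 m and x of pillar in the frame of cradle between -0.034 and 0.034 m and height (world z) of pillar between 0.021 and 0.0275 m and angle between the x axis of pillar and the x axis of cradle, either way round below 0.08 rad and linear speed of pillar below 0.01 m/s and angular speed of pillar below 0.2 rad/s and distance of each of oil_bottle, eyepiece, slide_box from where it was at the start of the episode below 0.015 m); the robot touches nothing.
It fails at once if the pillar is lifted (centre above 37 mm anywhere, or above 27 mm more than 0.1 m from the groove) (height (world z) of pillar above 0.037 m or (height (world z) of pillar above 0.027 m and (y of pillar in the frame of cradle above 0.1 m or y of pillar in the frame of cradle below -0.1 m))).
It fails at once if a bystander is pushed away or knocked over (distance of any of oil_bottle, eyepiece, slide_box from where it was at the start of the episode above 0.03 m or angle between any of oil_bottle, eyepiece, slide_box's own z axis and vertical above 0.5 rad).
It also fails if it takes over 38 s, if anything falls off the work surface, if the arm or the gripper's body presses on something with over 40 N, if the wrist force passes 120 N, or if a joint passes its speed limit or range.

ROBOT

A 6-joint arm with a two-finger parallel gripper is mounted at the origin on the work surface. World frame = base frame: x ahead of the robot, y to its left, z up, the work surface at z = 0. Lengths are in m, angles in rad, forces in N, time in s.
With the tool pointing down it reaches from about 0.35 to 0.85 m from the base axis. Payload 8.1 kg.
Tool frame: the origin (TCP) lies on the mounting face of the last link; the fingertips stand 186 mm ahead of it and the grasp point (between the pads) lies 167 mm ahead of it; z points along the fingers, y is the line along which they close (so a half turn about z gives the same grasp; the last joint's range is limited). The gripper opens to 93 mm and grips with 3 to 60 N. Pads are 15 mm wide; open, the fingers measure 128 mm over their backs; the gripper's body (75 mm by 188 mm) begins 65 mm behind the grasp point.
Start: joints at [1.209, 0.13, 1.488, -0, 1.523, -0.085], TCP at [0.164, 0.577, 0.405] pointing down, gripper open.
Joint ranges: [-2.96, 2.96], [-0.89, 2.26], [0.02, 2.5], [-1.34, 4.48], [0, 2.73], [-2.66, 2.66]. Speed limits (rad/s): [2.39, 2.39, 2.79, 3.14, 3.14, 3.14].

INTERFACE

Orientations are given as a rotation vector (axis times angle).
In Python, from plant import * gives the robot as it stands. The module is installed in compiled form; this text tells all that it offers.
- The arm moves only by the tool arm_command, never from a script. Its argument "increments" is a list of rows, each a list of 6 numbers: the shift along the tool's x, y, z in units of 0.2 m (1.0 is 0.2 m), then the turn, a rotation vector about the tool's x, y, z in units of pi rad (1.0 is pi rad). A call has exactly 5 rows; each row is the pose to reach, as a shift and turn from the pose commanded when the call began, along the tool's axes at that moment, turning the shorter way round; what a row does not reach only later rows make up. A row lasts 1/8 s, in which the tool goes at most 62.5 mm and 10.7 degrees, less where a joint would pass 70% of its speed; a pose out of reach is approached as far as the arm can. A call with a number of a shift or a turn outside -1 to 1 is refused whole. A call with a gripper value outside its range is refused whole. "fingers" is the closure, from -1 (fully open) to 1 (shut), set as the call begins (left out, the last holds). The fingers move at their own pace and stop on an object; "force" is the grip in N (left out, the last holds). Time passes only in rows, so rows that repeat a pose let the fingers close, or fill a call up. It gives the time, the measured TCP pose, the force, the opening and the grip force at its end, in the units of the state.
- read_state(): the state, without advancing time (a new reading comes with each control period).
- read_camera(name): name is "scene" or "top" or "wrist"; returns a dict with "image" (384x512x3 uint8, red, green, blue), "fx", "fy", "cx", "cy" (pixels), "T" (4x4, takes a point from camera to world coordinates). Camera axes: x right, y down, z forward; pixel columns grow to the right and rows downward; lengths in m; the calibration is good to about 2 mm. The wrist camera is an equidistant fisheye: a pixel r from the principal point sees the ray r / f radians off the axis. A picture is of the moment at which its call begins. There is no depth.
- close_job(): hands the job in; it is judged then, once.
The state is a dict: "t": time; "q": joint angles; "dq": joint speeds; "joint_torque": joint torques, N m; "tool_pos": TCP position; "orientation": TCP orientation; "force": force on the tool from outside, world axes, zero at the start; "wrist_torque": the same for the moment, N m; "opening": finger opening in m; "gripper_force": force on a finger pad.
Only numpy, scipy, OpenCV 4.12 (cv2) and the standard library are available. Lean on these libraries where they do the work, as an engineer would, in place of code of your own. Each camera call takes 0.05 s, during which the arm holds its last target. There are 200 camera calls.

## Working session

There is one attempt and no reset: what is moved stays moved. The work goes in short steps, Python scripts to look and compute and a tool call to move; the robot and the scene stay as the last step left them, time stands still between calls to the robot, and variables do not carry over. Pictures are saved under pics/ and viewed, at most 13 in all, crops included, and the job is handed in when it is done.

Besides the shell and the picture viewer there is one more tool, called after "Emit:" by a JSON object that holds its "name" and its "arguments". arm_command: Moves the arm, as the interface text tells. Shifts and turns lie within -1 to 1; 1 stands for 0.2 m of shift or pi rad of turn. Its arguments: {"type":"object","properties":{"increments":{"type":"array","items":{"type":"array","items":{"type":"number","minimum":-1,"maximum":1}}},"fingers":{"type":"number"},"force":{"type":"number"}},"required":["increments"]}

```bash
mkdir -p pics
python3 - <<'E'
from plant import *
import cv2,numpy as np,pickle
d={}
for n in("top","scene"):
    c=read_camera(n);d[n]=c;cv2.imwrite(f"pics/{n}0.png",c["image"][:,:,::-1])
    print(n,c["fx"],c["cx"],c["cy"],np.round(c["T"],3).tolist())
pickle.dump(d,open("c0.pkl","wb"))
s=read_state();print(s)
E
```

```text
top 400.4124621373747 265.0293843970403 199.5701268152243 [[-0.0, -0.989, 0.151, 0.381], [-1.0, -0.001, -0.005, -0.056], [0.005, -0.151, -0.989, 1.235], [0.0, 0.0, 0.0, 1.0]]
scene 458.70050232405606 255.48216334120784 196.96317785318755 [[-0.649, 0.56, -0.515, 1.217], [0.76, 0.485, -0.432, 0.482], [0.008, -0.672, -0.741, 0.969], [0.0, 0.0, 0.0, 1.0]]
{'t': 0.1, 'q': array([ 1.20859719e+00,  1.31063538e-01,  1.48917637e+00, -3.73932247e-06,
        1.52299820e+00, -8.54058895e-02]), 'dq': array([ 0.00028004, -0.00136349, -0.00018806, -0.00118511,  0.00051902,
       -0.00170742]), 'joint_torque': array([ 1.61170956e-03, -5.61342108e+01, -4.93096840e+01,  7.70211755e-02,
        2.92196427e-02, -4.10410462e-05]), 'tool_pos': array([0.1638716 , 0.57697057, 0.40380201]), 'orientation': array([-4.33348898e-01, -3.11119515e+00,  2.52122232e-03]), 'force': array([-0.04875755,  0.28767073,  0.39777161]), 'wrist_torque': array([ 0.00349189, -0.00748796,  0.01111388]), 'gripper_force': 0.0, 'opening': 0.09285661394397428}
```

View pics/top0.png

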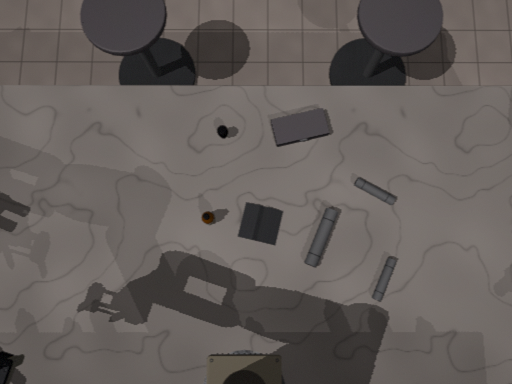

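View pics/scene0.png

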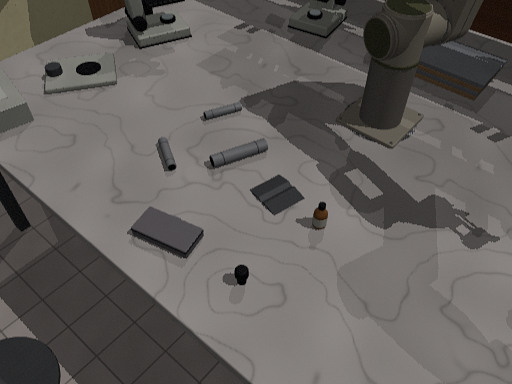

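Candidates for the pillar in the top view are the tubes at (321,237), (375,190) and (385,278). The largest is (321,237), so I'll check it in one enlarged crop along with the cradle at (261,223).

Run:
```python
import cv2,pickle
im=pickle.load(open("c0.pkl","rb"))["top"]["image"][:,:,::-1]
c=im[190:280,225:355]
c=cv2.resize(c,None,fx=6,fy=6,interpolation=cv2.INTER_CUBIC)
cv2.imwrite("pics/crop.png",cv2.convertScaleAbs(c,alpha=1.7))
```

```text
(no output)
```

View pics/crop.png

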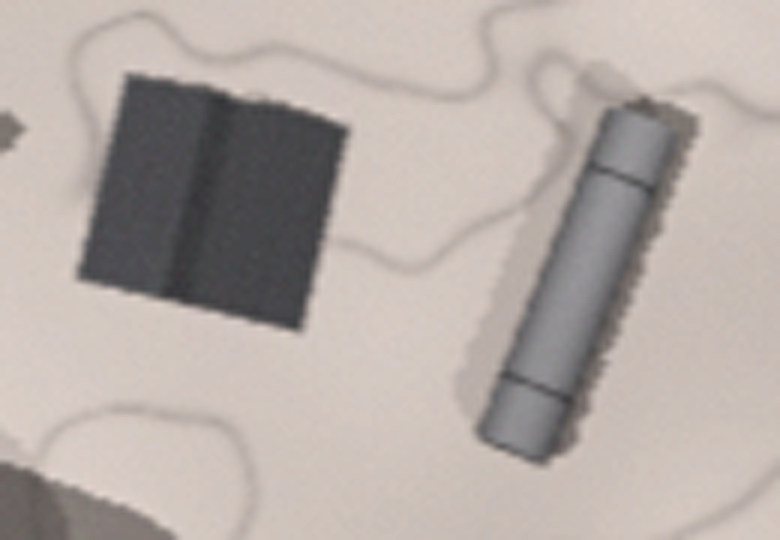

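The crop confirms the big steel tube with two dark rings. Its ends in the crop are at about (640,118) and (512,450). The cradle corners are at (127,73), (349,126), (301,331) and (78,279).

```bash
cat > h.py <<'E'
import numpy as np
def px(c,u,v,z):
    r=np.array([(u-c["cx"])/c["fx"],(v-c["cy"])/c["fy"],1]);T=c["T"];d=T[:3,:3]@r;o=T[:3,3]
    return o+d*(z-o[2])/d[2]
def crop(c,p,z): return px(c,225+(p[0]+.5)/6-.5,190+(p[1]+.5)/6-.5,z)[:2]
E
python3 - <<'E'
import pickle,numpy as np
from h import *
from scipy.spatial.transform import Rotation as R
c=pickle.load(open("c0.pkl","rb"))["top"]
K=[crop(c,p,0) for p in[(127,73),(349,126),(301,331),(78,279)]]
print(np.round(K,4),[np.linalg.norm(K[i]-K[i-1]).round(4) for i in range(4)])
C=np.mean(K,0);ax=(K[0]+K[1]-K[2]-K[3]);th=np.arctan2(ax[1],ax[0])
A,B=crop(c,(640,118),.02),crop(c,(512,450),.02)
w=np.linalg.norm(crop(c,(590,165),.02)-crop(c,(657,190),.02))
d=A-B;tp=np.arctan2(d[1],d[0]);P=(A+B)/2
Rm=np.array([[np.cos(th),np.sin(th)],[-np.sin(th),np.cos(th)]])
print("cradle",C,th,"pillar",P,tp,"len",np.linalg.norm(d),"w",w,"rel",Rm@(P-C),tp-th)
for n,p,z in(("bottle",(208,218),.085),("eyep",(223,131),.056)):
    q=px(c,*p,z)[:2];print(n,q,Rm@(q-C))
from plant import read_state
s=read_state();print(R.from_rotvec(s["orientation"]).as_matrix().round(4))
E
```

```text
[[ 0.5617 -0.0022]
 [ 0.534  -0.1174]
 [ 0.4284 -0.0921]
 [ 0.4549  0.0222]] [np.float64(0.1095), np.float64(0.1185), np.float64(0.1086), np.float64(0.1173)]
cradle [ 0.49474723 -0.0473831 ] -0.22947157647668515 pillar [ 0.45212209 -0.23082642] -0.3871571063163285 len 0.18056541643887272 w 0.036100848108539293 rel [ 0.00021877 -0.18833031] -0.15768552983964335
bottle [0.50178163 0.10257787] [-0.02726056  0.14763007]
eyep [0.77201376 0.0664654 ] [0.24410214 0.17393203]
[[-9.619e-01  2.733e-01 -6.000e-04]
 [ 2.733e-01  9.619e-01 -1.500e-03]
 [ 1.000e-04 -1.600e-03 -1.000e+00]]
```

Pillar is at (0.452,-0.231), length 0.1806 (expected 0.18). It lies 0.188 m from the groove at -0.158 rad, all consistent with the description. I'll push it square with both open fingers from behind, so I'm working out the approach increments.

```bash
cat > plan.py <<'E'
import numpy as np
from scipy.spatial.transform import Rotation as R
# pose = (x,y,z,yaw of tool y), tool pointing down
def M(yaw): 
    y=np.array([np.cos(yaw),np.sin(yaw),0]);z=np.array([0,0,-1.]);return R.from_matrix(np.c_[np.cross(y,z),y,z])
def inc(a,b):
    Ra,Rb=(a[3] if isinstance(a[3],R) else M(a[3])),M(b[3])
    return np.round(np.r_[Ra.inv().apply(np.array(b[:3])-a[:3])/.2,(Ra.inv()*Rb).as_rotvec()/np.pi],4)
C=np.array([.4947,-.0474]);TH=-.2295
def cr(x,y,z,dyaw=0):  # cradle frame to pose
    c,s=np.cos(TH),np.sin(TH);return (C[0]+c*x-s*y,C[1]+s*x+c*y,z,TH+dyaw)
E
python3 - <<'E'
from plan import *
from plant import read_state
s=read_state()
W=[(*s["tool_pos"],R.from_rotvec(s["orientation"])),(.33,.40,.405,.88),(.40,.18,.405,.46),(.43,-.06,.405,.04),(.425,-.20,.37,-.387),(.430,-.287,.27,-.387),(.430,-.287,.199,-.387)]
for a,b in zip(W,W[1:]): print(inc(a,b).tolist())
E
```

```text
[-1.0408, -0.6242, -0.0051, -0.0005, 0.0001, 0.1318]
[-0.9706, -0.6248, 0.0, 0.0, 0.0, 0.1337]
[-1.1419, -0.3983, 0.0, 0.0, 0.0, 0.1337]
[-0.6984, -0.053, 0.175, 0.0, 0.0, 0.1359]
[-0.3934, 0.1873, 0.5, 0.0, 0.0, 0.0]
[0.0, 0.0, 0.355, 0.0, 0.0, 0.0]
```

Emit:
{"name": "arm_command", "arguments": {"increments": [[-0.25,-0.15,0,0,0,0.03],[-0.5,-0.31,0,0,0,0.07],[-0.75,-0.47,0,0,0,0.1],[-1,-0.62,0,0,0,0.13],[-1,-0.62,0,0,0,0.132]], "fingers": -1}}

```text
t: 0.72
tool_pos: [0.3247, 0.4006, 0.4044]
orientation: [1.074, 2.952, -0.001]
force: [-1.0, 1.0, -0.3]
opening: 0.0927
gripper_force: 0.0
```

Emit:
{"name": "arm_command", "arguments": {"increments": [[-0.25,-0.15,0,0,0,0.03],[-0.5,-0.31,0,0,0,0.07],[-0.75,-0.47,0,0,0,0.1],[-0.97,-0.62,0,0,0,0.134],[-0.97,-0.62,0,0,0,0.134]]}}

```text
t: 1.35
tool_pos: [0.3933, 0.1821, 0.4046]
orientation: [1.665, 2.664, -0.0]
force: [0.1, 0.4, -0.5]
opening: 0.093
gripper_force: 0.0
```

Emit:
{"name": "arm_command", "arguments": {"increments": [[-0.25,-0.1,0,0,0,0.03],[-0.5,-0.2,0,0,0,0.06],[-0.75,-0.3,0,0,0,0.1],[-1,-0.4,0,0,0,0.134],[-1,-0.4,0,0,0,0.134]]}}

```text
t: 1.98
tool_pos: [0.4099, -0.0321, 0.4046]
orientation: [-2.183, -2.259, 0.0]
force: [0.1, 0.2, -0.7]
opening: 0.093
gripper_force: 0.0
```

Emit:
{"name": "arm_command", "arguments": {"increments": [[-0.2,0,0.03,0,0,0.03],[-0.4,-0.03,0.07,0,0,0.07],[-0.6,-0.05,0.12,0,0,0.1],[-0.7,-0.05,0.17,0,0,0.136],[-0.7,-0.05,0.17,0,0,0.136]]}}

```text
t: 2.6
tool_pos: [0.4053, -0.1699, 0.3697]
orientation: [-2.606, -1.751, 0.001]
force: [0.3, 0.5, -0.7]
opening: 0.0934
gripper_force: 0.0
```

Run:
```python
from plan import *
from plant import *
s=read_state();print(s["t"],s["tool_pos"])
W=[(*s["tool_pos"],R.from_rotvec(s["orientation"])),(.430,-.287,.27,-.387),(.430,-.287,.199,-.387)]
for a,b in zip(W,W[1:]): print(inc(a,b).tolist())
```

```text
2.6 [ 0.4053286  -0.16989676  0.36966635]
[-0.4959, 0.3367, 0.4971, -0.0007, -0.0003, -0.0002]
[0.0, 0.0, 0.355, 0.0, 0.0, 0.0]
```

Emit:
{"name": "arm_command", "arguments": {"increments": [[-0.2,0.12,0.1,0,0,0],[-0.4,0.24,0.2,0,0,0],[-0.5,0.34,0.35,0,0,0],[-0.5,0.34,0.5,0,0,0],[-0.5,0.34,0.5,0,0,0]]}}

```text
t: 3.22
tool_pos: [0.4299, -0.2868, 0.2683]
orientation: [-2.601, -1.752, 0.002]
force: [-1.2, 0.4, -0.1]
opening: 0.0928
gripper_force: 0.0
```

Emit:
{"name": "arm_command", "arguments": {"increments": [[0,0,0.1,0,0,0],[0,0,0.2,0,0,0],[0,0,0.3,0,0,0],[0,0,0.355,0,0,0],[0,0,0.355,0,0,0]]}}

```text
t: 3.85
tool_pos: [0.4302, -0.2886, 0.2002]
orientation: [-2.608, -1.751, -0.0]
force: [-0.0, -0.2, 0.9]
opening: 0.0933
gripper_force: 0.0
```

Run:
```python
from plan import *
from plant import *
import cv2
c=read_camera("wrist");cv2.imwrite("pics/w1.png",c["image"][:,:,::-1])
s=read_state();print(s["t"],s["tool_pos"],s["force"])
p=np.array(s["tool_pos"][:2])-C;k=np.array([[np.cos(TH),np.sin(TH)],[-np.sin(TH),np.cos(TH)]])
print("tool in cradle",k@p)
```

```text
3.9 [ 0.43032035 -0.28896669  0.20069969] [0.38888172 0.13037625 0.53656717]
tool in cradle [-0.00773747 -0.24987865]
```

View pics/w1.png

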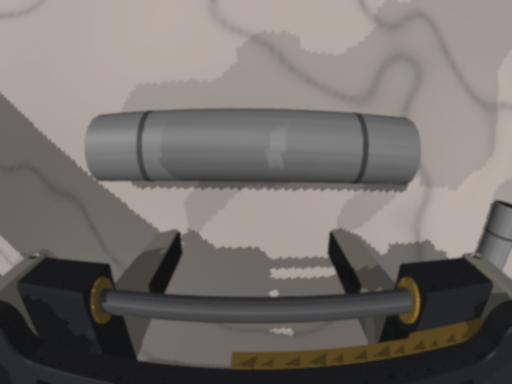

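The wrist view shows the pillar straight ahead of the two fingers: ends at columns about 88 and 418, rows about 110–180, parallel and centred. The gap is about 34 mm. I'll close most of it, then push slowly while turning to the groove's direction.

Run:
```python
from plan import *
from plant import *
s=read_state();z=.199
W=[(*s["tool_pos"],R.from_rotvec(s["orientation"])),cr(-.003,-.220,z,-.158),cr(.001,-.2,z,-.158),cr(.003,-.18,z,-.12),cr(.005,-.16,z,-.08),cr(.005,-.14,z,-.04),cr(.005,-.12,z,0),cr(.005,-.1,z,0)]
for a,b in zip(W,W[1:]): print(inc(a,b).tolist())
```

```text
[0.1513, -0.0003, 0.0085, 0.0002, 0.0, -0.0003]
[0.1019, 0.004, 0.0, 0.0, 0.0, 0.0]
[0.1003, -0.0059, 0.0, 0.0, 0.0, -0.0121]
[0.1005, -0.002, 0.0, 0.0, 0.0, -0.0127]
[0.0997, -0.008, 0.0, 0.0, 0.0, -0.0127]
[0.0999, -0.004, 0.0, 0.0, 0.0, -0.0127]
[0.1, -0.0, 0.0, 0.0, 0.0, 0.0]
```

Emit:
{"name": "arm_command", "arguments": {"increments": [[0.04,0,0,0,0,0],[0.08,0,0,0,0,0],[0.11,0,0.01,0,0,0],[0.14,0,0.01,0,0,0],[0.15,0,0.01,0,0,0]]}}

```text
t: 4.53
tool_pos: [0.4412, -0.2611, 0.1977]
orientation: [-2.609, -1.75, 0.0]
force: [-0.1, 0.5, 1.0]
opening: 0.0925
gripper_force: 0.0
```

Emit:
{"name": "arm_command", "arguments": {"increments": [[0.01,0,0,0,0,0],[0.03,0,0,0,0,0],[0.05,0,0,0,0,0],[0.075,0,0,0,0,0],[0.1,0,0,0,0,0]]}}

```text
t: 5.15
tool_pos: [0.4488, -0.2428, 0.1977]
orientation: [-2.61, -1.749, -0.0]
force: [-0.3, -0.2, 0.3]
opening: 0.0928
gripper_force: 0.2
```

Emit:
{"name": "arm_command", "arguments": {"increments": [[0.02,0,0,0,0,-0.002],[0.04,0,0,0,0,-0.005],[0.06,0,0,0,0,-0.007],[0.08,0,0,0,0,-0.01],[0.1,-0.005,0,0,0,-0.012]]}}

```text
t: 5.78
tool_pos: [0.4555, -0.224, 0.1978]
orientation: [2.576, 1.798, 0.0]
force: [0.3, 0.2, 0.6]
opening: 0.0932
gripper_force: 0.2
```

Run:
```python
from plan import *
from plant import *
import cv2
c=read_camera("wrist");cv2.imwrite("pics/w2.png",c["image"][:,:,::-1])
s=read_state();print(s["t"],s["tool_pos"],s["force"])
p=np.array(s["tool_pos"][:2])-C;k=np.array([[np.cos(TH),np.sin(TH)],[-np.sin(TH),np.cos(TH)]])
print("tool in cradle",k@p)
```

```text
5.825 [ 0.45546461 -0.22359449  0.19768441] [ 0.10598426  0.83287628 -0.09509974]
tool in cradle [ 0.00187595 -0.1805004 ]
```

View pics/w2.png

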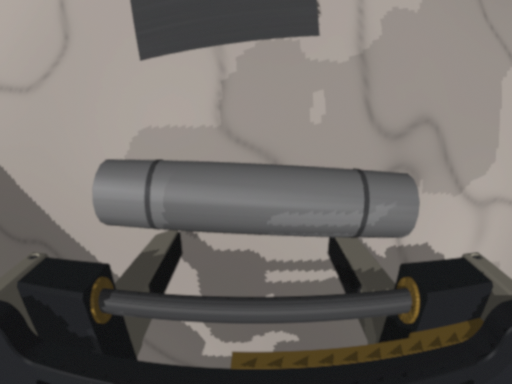

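The pillar (ends at about (95,193) and (417,205)) is being pushed. Its right end is nearest the right finger and the cradle edge shows at the top, so I continue.

Emit:
{"name": "arm_command", "arguments": {"increments": [[0.02,0,0,0,0,-0.002],[0.04,0,0,0,0,-0.005],[0.06,0,0,0,0,-0.007],[0.08,0,0,0,0,-0.01],[0.1,0,0,0,0,-0.013]]}}

```text
t: 6.45
tool_pos: [0.4624, -0.2052, 0.1977]
orientation: [-2.538, -1.851, -0.0]
force: [-0.1, -0.8, 0.3]
opening: 0.0928
gripper_force: 0.3
```

Emit:
{"name": "arm_command", "arguments": {"increments": [[0.02,0,0,0,0,-0.002],[0.04,0,0,0,0,-0.005],[0.06,0,0,0,0,-0.007],[0.08,0,0,0,0,-0.01],[0.1,-0.01,0,0,0,-0.013]]}}

```text
t: 7.08
tool_pos: [0.4666, -0.1855, 0.1977]
orientation: [-2.5, -1.902, -0.0]
force: [-0.4, -0.8, 0.8]
opening: 0.0929
gripper_force: 0.2
```

Run:
```python
from plan import *
from plant import *
import cv2
c=read_camera("wrist");cv2.imwrite("pics/w3.png",c["image"][:,:,::-1])
s=read_state();print(s["t"],s["tool_pos"],s["force"])
W=[(*s["tool_pos"],R.from_rotvec(s["orientation"])),cr(.005,-.12,.199,0),cr(.005,-.1,.199,0)]
for a,b in zip(W,W[1:]): print(inc(a,b).tolist())
```

```text
7.125 [ 0.46637684 -0.18507194  0.19757318] [ 0.29066435  0.20986082 -0.28178737]
[0.1027, 0.0022, -0.0071, -0.0002, -0.0001, -0.0126]
[0.1, -0.0, 0.0, 0.0, 0.0, 0.0]
```

View pics/w3.png

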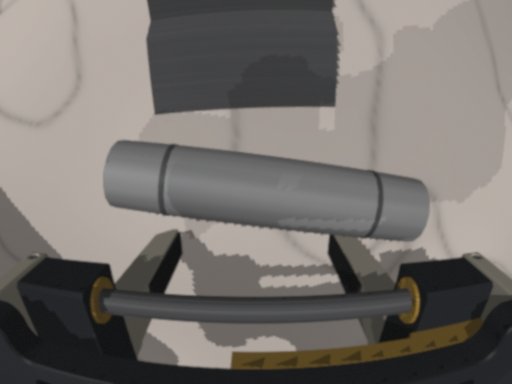

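The pillar (ends at about (110,173) and (425,208)) has rolled slightly ahead on its left and touches only the right finger. The cradle's near edge is at row ~108, square to the tool. The ramp will stop the left end first and square it up, so I continue.

Emit:
{"name": "arm_command", "arguments": {"increments": [[0.02,0,0,0,0,-0.002],[0.04,0,0,0,0,-0.005],[0.06,0,0,0,0,-0.007],[0.08,0,0,0,0,-0.01],[0.1,0,-0.007,0,0,-0.013]]}}

```text
t: 7.75
tool_pos: [0.4719, -0.1662, 0.1991]
orientation: [-2.46, -1.953, 0.0]
force: [1.2, -0.9, 0.5]
opening: 0.093
gripper_force: 0.3
```

Emit:
{"name": "arm_command", "arguments": {"increments": [[0.02,0,0,0,0,0],[0.04,0,0,0,0,0],[0.06,0,0,0,0,0],[0.08,0,0,0,0,0],[0.1,0,0,0,0,0]]}}

```text
t: 8.38
tool_pos: [0.4768, -0.1471, 0.1996]
orientation: [2.461, 1.951, 0.001]
force: [0.7, -4.4, 2.1]
opening: 0.0928
gripper_force: 1.6
```

Run:
```python
from plan import *
from plant import *
import cv2
c=read_camera("wrist");cv2.imwrite("pics/w4.png",c["image"][:,:,::-1])
s=read_state();print(s["t"],s["tool_pos"],s["force"])
W=[(*s["tool_pos"],R.from_rotvec(s["orientation"])),cr(.005,-.08,.199,0),cr(.005,-.04,.199,0)]
for a,b in zip(W,W[1:]): print(inc(a,b).tolist())
```

```text
8.425 [ 0.4766554  -0.14664191  0.19937057] [-0.01861979 -1.70866756  0.62898964]
[0.1037, -0.0001, 0.0019, 0.0002, -0.0, -0.0001]
[0.2, -0.0, 0.0, 0.0, 0.0, 0.0]
```

View pics/w4.png

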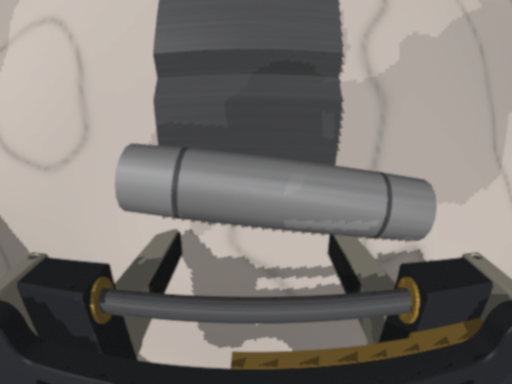

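The pillar (ends at about (122,178) and (430,208)) has reached the ramp, still askew by ~0.1 rad and shifted ~11 mm right. Force has risen to 4 N. I push on slowly so that it squares up.

Emit:
{"name": "arm_command", "arguments": {"increments": [[0.015,0,0,0,0,0],[0.03,0,0,0,0,0],[0.045,0,0,0,0,0],[0.06,0,0,0,0,0],[0.075,0,0,0,0,0]]}}

```text
t: 9.05
tool_pos: [0.4799, -0.1328, 0.1994]
orientation: [2.46, 1.952, -0.001]
force: [-4.2, -12.0, 9.7]
opening: 0.0931
gripper_force: 6.7
```

Run:
```python
from plan import *
from plant import *
import cv2
c=read_camera("wrist");cv2.imwrite("pics/w5.png",c["image"][:,:,::-1])
s=read_state();print(s["t"],s["tool_pos"],s["force"])
W=[(*s["tool_pos"],R.from_rotvec(s["orientation"])),cr(.005,-.04,.199,0)]
for a,b in zip(W,W[1:]): print(inc(a,b).tolist())
```

```text
9.1 [ 0.47988602 -0.13274895  0.1995808 ] [-1.68405181 -6.99823209  4.2857488 ]
[0.2324, 0.0001, 0.0025, 0.0001, 0.0006, 0.0001]
```

View pics/w5.png

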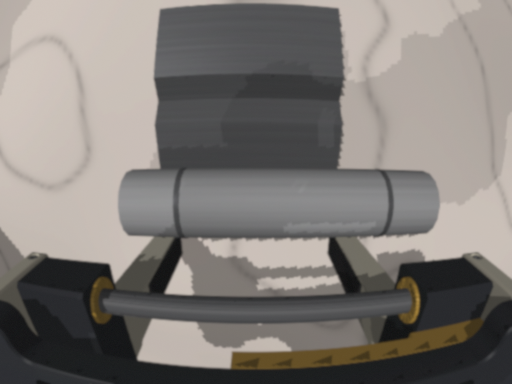

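The pillar is now square to the groove: ends at columns 122 and 437, rows 170–237. It sits about 15 mm off-centre along it, inside the tolerance. I push it up the ramp.

Emit:
{"name": "arm_command", "arguments": {"increments": [[0.02,0,0,0,0,0],[0.04,0,0,0,0,0],[0.06,0,0,0,0,0],[0.08,0,0,0,0,0],[0.1,0,0,0,0,0]]}}

```text
t: 9.72
tool_pos: [0.4853, -0.1156, 0.2017]
orientation: [2.456, 1.948, -0.004]
force: [-5.9, -20.3, 17.6]
opening: 0.0931
gripper_force: 10.6
```

Emit:
{"name": "arm_command", "arguments": {"increments": [[0.02,0,0,0,0,0],[0.04,0,0,0,0,0],[0.055,0,0,0,0,0],[0.07,0,0,0,0,0],[0.085,0,0,0,0,0]]}}

```text
t: 10.35
tool_pos: [0.4896, -0.0992, 0.202]
orientation: [2.455, 1.947, -0.002]
force: [-4.7, -20.8, 17.7]
opening: 0.093
gripper_force: 10.7
```

Run:
```python
from plan import *
from plant import *
import cv2
c=read_camera("wrist");cv2.imwrite("pics/w6.png",c["image"][:,:,::-1])
s=read_state();print(s["t"],s["tool_pos"],s["force"])
W=[(*s["tool_pos"],R.from_rotvec(s["orientation"])),cr(.005,-.04,.199,0)]
for a,b in zip(W,W[1:]): print(inc(a,b).tolist())
```

```text
10.4 [ 0.48959634 -0.09888129  0.20192051] [ -5.0422674  -19.9451552   16.70925347]
[0.0565, -0.0088, 0.0142, 0.0017, 0.0018, -0.0]
```

View pics/w6.png

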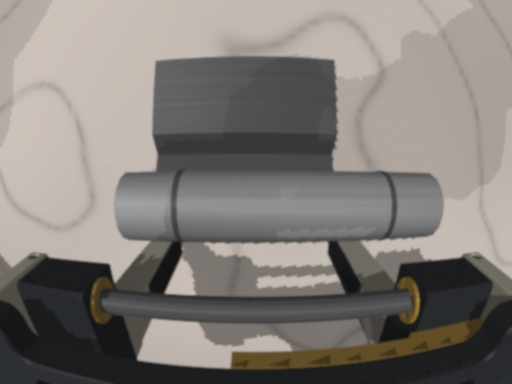

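The pillar (columns 117–442, rows 172–240) is near the crest. Force is 20 N forward and 17 N up, because the finger rubs on the upward-moving rear of the tube. I back off and down a little, then push forward and up together so that it rolls freely instead of snapping over.

Emit:
{"name": "arm_command", "arguments": {"increments": [[-0.01,0,0.01,0,0,0],[-0.02,0,0.02,0,0,0],[-0.03,0,0.03,0,0,0],[-0.04,0,0.03,0,0,0],[-0.04,0,0.03,0,0,0]]}}

```text
t: 11.02
tool_pos: [0.4867, -0.1048, 0.1937]
orientation: [2.46, 1.951, -0.0]
force: [0.2, -7.3, 4.7]
opening: 0.093
gripper_force: 3.6
```

Emit:
{"name": "arm_command", "arguments": {"increments": [[0.01,0,-0.01,0,0,0],[0.02,0,-0.02,0,0,0],[0.03,0,-0.03,0,0,0],[0.04,0,-0.04,0,0,0],[0.05,0,-0.05,0,0,0]]}}

```text
t: 11.65
tool_pos: [0.4889, -0.0959, 0.2043]
orientation: [2.459, 1.951, -0.003]
force: [-4.0, -14.2, 11.4]
opening: 0.093
gripper_force: 7.4
```

Emit:
{"name": "arm_command", "arguments": {"increments": [[-0.01,0,0.01,0,0,0],[-0.02,0,0.025,0,0,0],[-0.03,0,0.04,0,0,0],[-0.04,0,0.05,0,0,0],[-0.045,0,0.05,0,0,0]]}}

```text
t: 12.28
tool_pos: [0.487, -0.1043, 0.1939]
orientation: [2.46, 1.95, -0.001]
force: [-1.4, -7.2, 5.2]
opening: 0.0934
gripper_force: 3.6
```

Emit:
{"name": "arm_command", "arguments": {"increments": [[0.01,0,0,0,0,0],[0.02,0,0,0,0,0],[0.03,0,0,0,0,0],[0.04,0,0,0,0,0],[0.05,0,0,0,0,0]]}}

```text
t: 12.9
tool_pos: [0.4896, -0.0958, 0.1952]
orientation: [2.457, 1.949, -0.004]
force: [-6.0, -19.2, 16.0]
opening: 0.0931
gripper_force: 10.2
```

Run:
```python
from plan import *
from plant import *
import cv2
s=read_state();print(s["t"],s["tool_pos"],s["force"])
W=[(*s["tool_pos"],R.from_rotvec(s["orientation"])),cr(.005,-.04,.199,0)]
for a,b in zip(W,W[1:]): print(inc(a,b).tolist())
```

```text
12.9 [ 0.48959414 -0.09582703  0.19517995] [ -5.98193864 -19.22815018  15.96870592]
[0.0415, -0.0052, -0.0193, 0.0009, 0.0017, 0.0]
```

Emit:
{"name": "arm_command", "arguments": {"increments": [[0.005,0,-0.015,0,0,0],[0.012,0,-0.03,0,0,0],[0.02,0,-0.042,0,0,0],[0.028,0,-0.054,0,0,0],[0.034,0,-0.062,0,0,0]]}}

```text
t: 13.52
tool_pos: [0.4901, -0.0863, 0.2051]
orientation: [-2.46, -1.952, 0.001]
force: [-0.3, -0.1, 0.3]
opening: 0.0927
gripper_force: 0.0
```

Run:
```python
from plan import *
from plant import *
import cv2
c=read_camera("wrist");cv2.imwrite("pics/w7.png",c["image"][:,:,::-1])
s=read_state();print(s["t"],s["tool_pos"],s["force"])
W=[(*s["tool_pos"],R.from_rotvec(s["orientation"])),cr(.005,-.04,.199,0)]
for a,b in zip(W,W[1:]): print(inc(a,b).tolist())
```

```text
13.575 [ 0.490311   -0.08634557  0.20540449] [ 0.49001814  0.19441675 -0.15197303]
[-0.0054, 0.0021, 0.032, -0.0002, -0.0001, 0.0001]
```

View pics/w7.png

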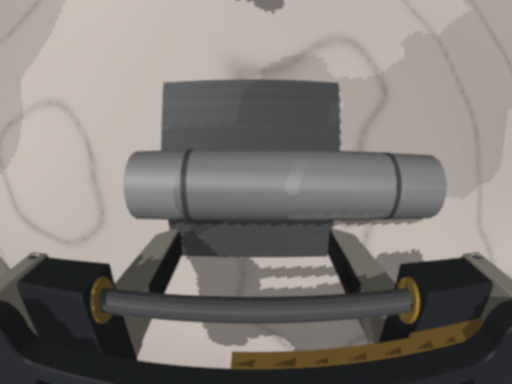

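The pillar (columns 126–444, rows 150–220) has dropped over the crest and lies across the groove, with both ends out and zero contact force. I retreat and verify from the top.

Emit:
{"name": "arm_command", "arguments": {"increments": [[-0.05,0,0,0,0,0],[-0.15,0,0,0,0,0],[-0.3,0,-0.1,0,0,0],[-0.5,0,-0.3,0,0,0],[-0.7,0,-0.5,0,0,0]]}}

```text
t: 14.2
tool_pos: [0.4577, -0.2246, 0.3062]
orientation: [-2.46, -1.952, 0.001]
force: [0.3, 0.6, -0.9]
opening: 0.0927
gripper_force: 0.0
```

Emit:
{"name": "arm_command", "arguments": {"increments": [[-0.25,0,-0.1,0,0,0],[-0.5,0,-0.2,0,0,0],[-0.7,0,-0.3,0,0,0],[-0.7,0,-0.3,0,0,0],[-0.7,0,-0.3,0,0,0]]}}

```text
t: 14.82
tool_pos: [0.4263, -0.3595, 0.3648]
orientation: [-2.461, -1.951, -0.0]
force: [-0.4, -0.9, -0.6]
opening: 0.093
gripper_force: 0.0
```

Run:
```python
from plant import *
import cv2,pickle
c=read_camera("top");pickle.dump(c,open("c1.pkl","wb"))
i=cv2.resize(c["image"][190:280,225:355,::-1],None,fx=6,fy=6,interpolation=cv2.INTER_CUBIC)
cv2.imwrite("pics/crop1.png",cv2.convertScaleAbs(i,alpha=1.7))
```

```text
(no output)
```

View pics/crop1.png

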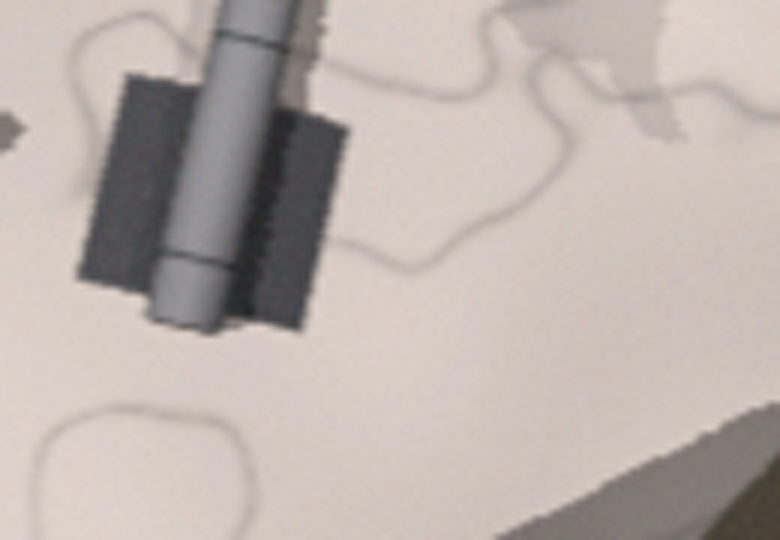

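The pillar lies in the groove, with rings at about (252,41) and (197,258) and its lower end at (183,322). I'll put numbers on the position.

Run:
```python
import pickle
from h import *
from plan import C,TH
k=np.array([[np.cos(TH),np.sin(TH)],[-np.sin(TH),np.cos(TH)]])
c=pickle.load(open("c1.pkl","rb"))
f=lambda p,z:k@(crop(c,p,z)-C)
# ring silhouette ends at pillar mid height
a=(f((218,33),.0246)+f((288,50),.0246))/2;b=(f((161,252),.0246)+f((234,267),.0246))/2
print("rings",a,b,(a+b)/2,np.arctan2(*(a-b)[::-1]),"end",f((183,325),.0246))
a=f((250,40),.044);b=f((197,257),.044);print("top",a,b,(a+b)/2)
d=pickle.load(open("c0.pkl","rb"))["top"]["image"].astype(int)-c["image"]
for n,s in(("bottle",np.s_[205:230,195:222]),("eyep",np.s_[120:142,212:232]),("box",np.s_[105:148,268:334])):print(n,abs(d[s]).mean())
```

```text
rings [ 0.08213256 -0.00138389] [-0.03246176  0.00060922] [ 0.0248354  -0.00038733] -0.0173910299653205 end [-0.0660307   0.00012872]
top [ 0.07946562 -0.00028158] [-0.03254388  0.00056674] [0.02346087 0.00014258]
bottle 2.5669135802469136
eyep 6.612878787878788
box 5.859055673009161
```

Pillar is at x = 24 mm, y ≈ 0 and 0.017 rad in the cradle frame, all within limits. The arm is clear and never went near the bystanders.

```bash
python3 -c "
from plant import *
print(close_job())"
```

```text
the job is handed in; nothing more can be done
None
```

The job is handed in, with no verdict returned: the pillar rests in the V-cradle's groove, about 24 mm off the middle along it (limit 34 mm), about 0.02 rad askew and with both ends out, and the arm is clear and never went near the bystanders.

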